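Close the test kiln and drop its gravity latch

ROBOT

A 6-joint arm with a two-finger parallel gripper is mounted at the origin on the work surface. World frame = base frame: x ahead of the robot, y to its left, z up, the work surface at z = 0. Lengths are in m, angles in rad, forces in N, time in s.
With the tool pointing down it reaches from about 0.35 to 0.975 m from the base axis. Payload 4.9 kg.
Tool frame: the origin (TCP) lies on the centre line of the jaws, within the pads' length; the fingertips stand 14 mm ahead of it and the grasp point (between the pads) lies 5 mm behind it; y points along the fingers, z is the direction in which the jaws open and shut, and the axes are right-handed (so a half turn about y gives the same grasp; the last joint's range is limited). The gripper opens to 85 mm and grips with 20 to 120 N. Pads are 22 mm wide; open, the fingers measure 114 mm over their backs; the gripper's body (76 mm by 85 mm) begins 54 mm behind the grasp point. The pads swing forward as they close: fully open they stand 13 mm farther back than shut.
Start: joints at [1.179, 0.053, 1.613, -0, 1.476, -0.119], TCP at [0.168, 0.602, 0.245] pointing down, gripper open.
Joint ranges: [-3.01, 3.01], [-1.01, 2.22], [0.06, 2.58], [-1.02, 4.17], [0.09, 2.62], [-3.14, 3.14]. Speed limits (rad/s): [2.57, 2.57, 3.14, 3.14, 3.14, 3.14].

INTERFACE

Orientations are given as a rotation vector (axis times angle).
In Python, from station import ctrl gives the robot as it stands.
- The arm moves only by the tool servo_tool, never from a script. Its arguments are lists of equal length, an entry for each row: "delta_pos": the shift along the tool's x, y, z in m, a list of three; "dr": the turn, a rotation vector about the tool's x, y, z in degrees, a list of three; "grip": the opening, from 0 (shut) to 1 (fully open). In form: {"delta_pos": [[x, y, z], ...], "dr": [[rx, ry, rz], ...], "grip": [grip, ...]}. A call has 1 to 5 rows; each row shifts and turns the pose as measured when the row begins, along the tool's axes as they then stand; what a row does not reach is not made up. A row lasts 1/8 s, in which the tool goes at most 62.5 mm and 10.7 degrees, less where a joint would pass 70% of its speed; a pose out of reach is approached as far as the arm can. A call is refused whole if a number of a shift passes 0.0625 or a number of a turn 10.7, either way. A call with a gripper value outside its range is refused whole. The fingers move at their own pace and stop on an object; "grip_force" is the grip in N (left out, the last holds). Time passes only in rows, so rows that do not move let the fingers close. It gives the time, the measured TCP pose, the force and the opening at its end, in the units of the state.
- ctrl.get_obs(): the state, without advancing time (a new reading comes with each control period).
- ctrl.get_image(name): name is "scene" or "side" or "wrist"; returns the picture (400x640x3 uint8, red, green, blue); there is no depth.
- ctrl.camera_params(name): a dict with "fovy" (degrees; the focal length in pixels is half the picture's height over the tangent of half this angle, whatever the lens; pixels are square), "cx", "cy" (the principal point, pixels), "k1" (the pictures are not rectified: a ray, as slopes to the right and down, at radius r is drawn at 1 + k1 r^2 times it, then the intrinsics apply), "eye" and "rotation" of the camera in the world. Camera axes: x right, y down, z forward; pixel columns grow to the right and rows downward; lengths in m; the calibration is good to about 2 mm. A picture is of the moment at which its call begins: read the wrist's pose just before it. camera_params takes no time and is no camera call; for the wrist camera it gives the pose at the moment of the call.
- ctrl.finish_job(): hands the job in, once; it reports no verdict.
Trained networks look in the newest picture that a camera, given by its name, has taken for a name from the list of things; names that differ only in an ending like _2 or _b are one class to them, and where a whole thing is asked for, a point or a joint stands for the part that bears it (a point fixed in the world has none). Each returns a list of dicts, best first, with "score" (0 to 1); they miss things now and then, are a little off and sometimes report something else, mostly with a low value. They report only what shows in the picture. A call takes as long as a camera call.
- ctrl.masks_of(camera, label): "pixels" (400x640 bool, what is visible of it) and "extent" ([left, top, right, bottom] in pixels, round what is visible of it).
The state is a dict: "t": time; "q": joint angles; "dq": joint speeds; "effort": joint torques, N m; "tool_pos": TCP position; "tool_rot": TCP orientation; "contact_force": force on the tool from outside, world axes, zero at the start; "wrist_torque": the same for the moment, N m; "opening": finger opening in m.
Only numpy, scipy, OpenCV 4.12 (cv2) and the standard library are available. Lean on these libraries where they do the work, as an engineer would, in place of code of your own. Each camera call takes 0.05 s, during which the arm holds its last target.

TASK

Shut the little test kiln for firing: swing its door to, lift the latch bar over the keeper while you press the door in against its fibre seal, and let the bar down into the keeper's notch so that the door stays latched when you let go. Feel for the seal and press only as firmly as it needs, for the fibre and the brick are soft, and leave the tub, the jar and the loose brick where they stand.

Things in the scene. Friction and masses are not known exactly. Their poses are not given: they have to be found in the camera images.
- kiln: Bench test kiln in bare metal, shell 300 wide (y), 260 deep (x), 240 mm tall on 30 mm feet; origin on the bench under its centre; front faces its own -x, z up. Soft brick and a white fibre rope seal ring the opening. More than 20 N of the door on seal and brick, or 30 N of the latch bar on the keeper, damages them.
- keeper_nominal (a point): Middle of the keeper's notch floor at its middle setting, height 146 mm, axes as the kiln. The dark steel keeper stands beside the door's free edge, 26 mm wide in y: a hook open to the top, notch 17 mm wide in and out, outer lip 7 mm thick, flat top at height 166 mm, higher cheek behind. It is set with the seal, in or out along x by up to 11 mm, unmeasured: feel for it.
- door_hinge (a point): Point on the door's upright hinge line, at height 155 mm; 165 mm in front of the kiln's origin and 142 mm towards its own -y. Its axes are the kiln's.
- door (a joint): Door angle, rad: grows as the free edge swings out (counter-clockwise from above); 0 is shut at the seal's middle setting, and by that setting the latched door reads from -0.042 to 0.042, the seal being met 0.008 before. With the bar caught on or outside the lip the door stands loose, off its seal. The outer face is 21 mm in front of the hinge line; the door stays where it is left.
- latch (a joint): Latch bar's angle, rad: 0 level (seated on the notch floor), grows as its free end is lifted, at most 1.0; free, it falls to -0.10 on its rest pin. About 0.18 on top of the lip; 0.25 to 0.3 clears the keeper well. Steel bar 18 tall, 6 mm thick, about 220 g, pivoted on the door at height 155 mm, 142 mm from the hinge line, 32 mm in front of it; reaches 152 mm past the pivot, over the keeper.
- latch_grip (a point): Centre of the bar's round, freely revolving wooden grip, 22 mm diameter, 65 mm long, standing straight out from the bar 75 mm from its pivot (door shut, bar level: 90 mm in front of the hinge line, 217 mm along the door from it, height 155 mm). x axis along the grip to the door, y along the bar away from the pivot, z up when level.
- tub: White lidded pigment tub, 112 mm in diameter, 115 mm tall; origin under its centre. Bystander.
- jar: Blue jar with a clear lid, 80 mm in diameter, 85 mm tall; origin under its centre. Bystander.
- brick: Loose pale firebrick 114 (x) x 200 (y) x 64 mm; origin under its centre. Bystander.
- door_slab: Grey brick-lined door slab, 230 wide, 205 tall, 50 mm thick, 17 to 247 mm from the hinge line; origin on the hinge line at bench height, axes as the kiln when shut. Pushed in at the grip (sideways pull on it counts too), the seal gives 6 N per mm: some 9 N just brings the bar inside the lip, 11 to 14 N well clear of it; brick is met at about 16 N. Pressed too little, the bar stays on the lip.

How it is judged:
On the way:
1. the door swung to (under 0.06 rad) with the latch bar lifted above the keeper's lip (over 0.15 rad) (value of joint door below 0.06 rad and value of joint latch above 0.15 rad), for 0.1 s.
At the end, for the whole second after the job is handed in: The latch bar lies down in the keeper's notch behind the lip (latch within -0.06 to 0.04 rad of level), so that the door is held shut (under 0.048 rad) and bears on its seal with more than 3 N, at rest, with the robot's hand off (value of joint door between -0.058 and 0.048 rad and value of joint latch between -0.06 and 0.04 rad and contact force between door_slab and kiln above 3 N and velocity of joint door between -0.02 and 0.02 rad/s); the robot touches nothing.
It fails at once if the door pressed on its seal and brick with more than 20 N (contact force between door_slab and kiln above 20 N).
It fails at once if the latch bar pressed on the keeper with more than 30 N (contact force between latch and kiln above 30 N).
It fails at once if the tub, jar or brick shifted by more than 10 mm (distance of any of tub, jar, brick from where it was at the start of the episode above 0.01 m).
It also fails if it takes over 64 s, if anything falls off the work surface, if the arm or the gripper's body presses on something with over 40 N, if the wrist force passes 120 N, or if a joint passes its speed limit or range.

## Working session

There is one attempt and no reset: what is moved stays moved. The work goes in short steps, Python scripts to look and compute and a tool call to move; the robot and the scene stay as the last step left them, time stands still between calls to the robot, and variables do not carry over. Pictures are saved under pics/ and viewed, and the job is handed in when it is done.

Besides the shell and the picture viewer there is one more tool, called after "Request:" as a command line: name --argument value ..., lists and objects as JSON in quotes. servo_tool: Moves the arm, as the interface text tells. Its arguments: {"type":"object","properties":{"delta_pos":{"type":"array","items":{"type":"array","items":{"type":"number"}}},"dr":{"type":"array","items":{"type":"array","items":{"type":"number"}}},"grip":{"type":"array","items":{"type":"number"}},"grip_force":{"type":"number"}},"required":["delta_pos","dr","grip"]}

```bash
mkdir -p pics; ls
python3 - <<'E'
from station import ctrl
import cv2
o=ctrl.get_obs()
for k,v in o.items(): print(k,v)
for n in("scene","side","wrist"):
    im=ctrl.get_image(n); cv2.imwrite(f"pics/{n}0.png",im[:,:,::-1]); print(n,ctrl.camera_params(n))
E
```

```text
pics
t 0.0
q [ 1.17901804e+00  5.33631977e-02  1.61429326e+00  3.09121911e-05
  1.47598546e+00 -1.19013614e-01]
dq [ 0.00050329 -0.00130329  0.00041535 -0.00237716 -0.00201296 -0.00107749]
effort [ 2.65446060e-04 -3.93687379e+01 -3.70172846e+01 -6.22465927e-05
  7.20426717e-03  4.79014631e-06]
tool_pos [0.16814508 0.60134513 0.24405949]
tool_rot [-1.56214836  0.21460033 -0.21373794]
contact_force [ 0.40310673  0.18209571 -0.10924908]
wrist_torque [ 0.00832235  0.0335973  -0.0410011 ]
opening 0.08513922551730246
scene {'fovy': 56.517636960028284, 'cx': 316.90058839250077, 'cy': 193.97223103061063, 'k1': -0.04518811777700477, 'eye': array([ 0.01444568, -0.03553331,  0.78204737]), 'rotation': array([-1.97831671,  1.67891362, -0.56696848])}
side {'fovy': 51.63391491836645, 'cx': 322.42121337996144, 'cy': 200.13367098604812, 'k1': -0.05438315186103565, 'eye': array([ 0.02327434, -0.40919429,  0.91495289]), 'rotation': array([-2.25501212,  1.04249672, -0.35074937])}
wrist {'fovy': 65.75907036418191, 'cx': 323.90279204298105, 'cy': 205.36538947386836, 'k1': -0.024527538594467203, 'eye': array([0.10434117, 0.61962756, 0.37357421]), 'rotation': array([2.32785674, 1.76559474, 0.230442  ])}
```

View pics/scene0.png

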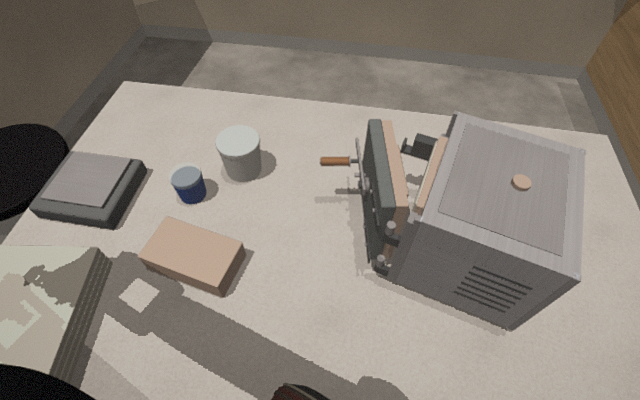

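View pics/side0.png

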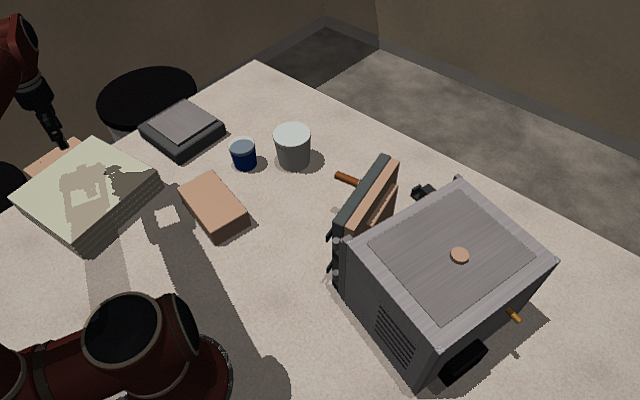

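View pics/wrist0.png

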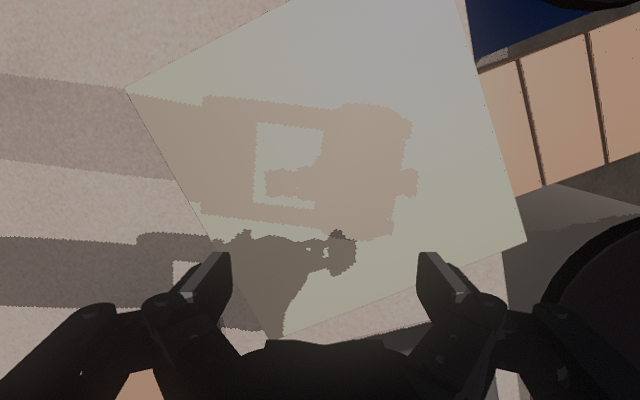

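Run:
```python
import cv2
im=cv2.imread("pics/scene0.png")[90:340,300:620]; cv2.imwrite("pics/c1.png",cv2.resize(im,None,fx=2.4,fy=2.4,interpolation=cv2.INTER_CUBIC))
im=cv2.imread("pics/side0.png")[140:400,310:570]; cv2.imwrite("pics/c2.png",cv2.resize(im,None,fx=2.3,fy=2.3,interpolation=cv2.INTER_CUBIC))
```

```text
(no output)
```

View pics/c1.png

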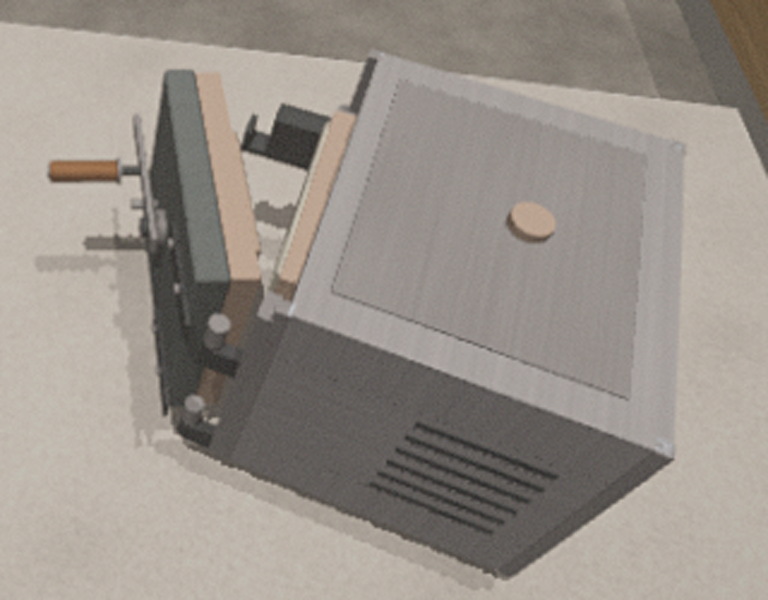

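View pics/c2.png

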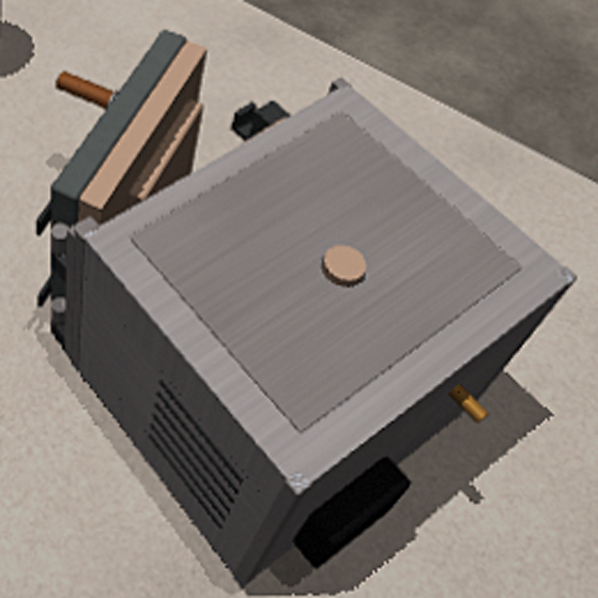

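```bash
cat > h.py <<'E'
import numpy as np, cv2, pickle, os
from scipy.spatial.transform import Rotation as R
from scipy.optimize import least_squares
from station import ctrl
def K(c):
    f=200/np.tan(np.radians(c['fovy'])/2); return f
def proj(c,P):
    P=np.atleast_2d(P); Rm=R.from_rotvec(c['rotation']).as_matrix()
    p=(P-c['eye'])@Rm; s=p[:,:2]/p[:,2:]; r2=(s**2).sum(1,keepdims=True)
    return s*(1+c['k1']*r2)*K(c)+[c['cx'],c['cy']]
def tri(obs):
    f=lambda X: np.concatenate([proj(c,X)[0]-uv for c,uv in obs])
    r=least_squares(f,[0.5,0.2,0.15]); return r.x,r.fun
def kpt(k,p): # kiln->world
    c,s=np.cos(k[2]),np.sin(k[2]); p=np.atleast_2d(p)
    return np.c_[k[0]+c*p[:,0]-s*p[:,1],k[1]+s*p[:,0]+c*p[:,1],p[:,2]]
def doorpt(k,th,d): # d: point in hinge frame when shut (x,y,z abs)
    d=np.atleast_2d(d);c,s=np.cos(th),np.sin(th)
    return kpt(k,np.c_[-.165+c*d[:,0]-s*d[:,1],-.142+s*d[:,0]+c*d[:,1],d[:,2]])
E
python3 - <<'E'
from h import *
sc,sd=ctrl.camera_params("scene"),ctrl.camera_params("side")
loc=np.array([[-.13,.15,.27],[.13,.15,.27],[.13,-.15,.27],[-.13,-.15,.27]])
a=np.array([[456.7,111.7],[585,151.3],[580,280.8],[421.7,222]])
b=np.array([[457.8,177],[559.6,261.7],[439.1,352.2],[345.7,237.8]])
def f(k): 
    P=kpt(k,loc); return np.r_[(proj(sc,P)-a).ravel(),(proj(sd,P)-b).ravel()]
for y0 in(0,-1.5,1.5):
    r=least_squares(f,[.6,0,y0]); print(r.x,r.cost); print(r.fun.round(1))
for i in range(4): print(tri([(sc,a[i]),(sd,b[i])]))
g=lambda x,y,o,s:np.array([x/s+o[0],y/s+o[1]])
gt=tri([(sc,g(51,169,(300,90),2.4)),(sd,g(61,80,(310,140),2.3))]); print('grip tip',gt)
E
```

```text
[ 0.47933552 -0.3120625  -1.84959051] 36.524893534551346
[-0.8 -0.8  1.6 -0.9  2.2  0.4 -5.2 -2.5  0.9 -2.9  1.5 -0.7  0.7  2.8
 -2.2  2. ]
[ 0.47933552 -0.3120625  -1.84959052] 36.524893534577075
[-0.8 -0.8  1.6 -0.9  2.2  0.4 -5.2 -2.5  0.9 -2.9  1.5 -0.7  0.7  2.8
 -2.2  2. ]
[ 0.47933552 -0.3120625   4.43359481] 36.52489353453575
[-0.8 -0.8  1.6 -0.9  2.2  0.4 -5.2 -2.5  0.9 -2.9  1.5 -0.7  0.7  2.8
 -2.2  2. ]
(array([ 0.65353654, -0.22989409,  0.2700783 ]), array([ 0.16856148,  1.09223021,  0.24146668, -1.10000527]))
(array([ 0.58766277, -0.47695646,  0.26686227]), array([ 0.01770165,  0.15841542,  0.04367433, -0.1414462 ]))
(array([ 0.30097335, -0.39279192,  0.26998728]), array([-0.02594247, -0.88181373, -0.42426885,  0.81529205]))
(array([ 0.36609166, -0.15200584,  0.27898047]), array([-0.18637086, -2.58741033, -1.09907227,  2.74877022]))
grip tip (array([0.58263084, 0.04399162, 0.14652735]), array([ 0.09027258,  0.67501053,  0.19488382, -0.73007942]))
```

```bash
cat > fit.py <<'E'
from h import *
sc,sd=ctrl.camera_params("scene"),ctrl.camera_params("side")
loc=np.array([[-.13,.15,.27],[.13,.15,.27],[.13,-.15,.27],[-.13,-.15,.27]])
a=np.array([[456.7,111.7],[585,151.3],[580,280.8],[421.7,222]])
b=np.array([[457.8,177],[559.6,261.7],[439.1,352.2],[345.7,237.8]])
def f(k): 
    P=kpt(k,loc); return np.r_[(proj(sc,P)-a)[:3].ravel(),(proj(sd,P)-b)[1:3].ravel()]
r=least_squares(f,[.48,-.31,-1.85]); k=r.x; print(k,r.fun.round(1))
np.save('k.npy',k)
gt=np.array([0.5826,0.0440,0.1465])
# grip tip angle: local (-.1225,.217)
best=least_squares(lambda v: doorpt(k,v[0],[-.1225,.142+.075*np.cos(v[1]),.155+.075*np.sin(v[1])])[0]-gt,[.5,-.1]); print(best.x,best.fun)
th=best.x[0]
def box(x0,x1,y0,y1,z0,z1): return np.array([[x,y,z] for x in(x0,x1) for y in(y0,y1) for z in(z0,z1)])
E8=[(0,1),(2,3),(4,5),(6,7),(0,2),(1,3),(4,6),(5,7),(0,4),(1,5),(2,6),(3,7)]
def draw(im,c,P,col):
    p=proj(c,P)
    for i,j in E8: cv2.line(im,tuple(np.round(p[i]*2).astype(int)),tuple(np.round(p[j]*2).astype(int)),col,1,cv2.LINE_AA)
for n,c,crop in(("scene",sc,(60,340,300,620)),("side",sd,(120,400,290,590))):
    im=cv2.resize(cv2.imread(f"pics/{n}0.png"),None,fx=2,fy=2)
    draw(im,c,kpt(k,box(-.13,.13,-.15,.15,.03,.27)),(0,0,255))
    draw(im,c,doorpt(k,th,box(-.021,.029,.017,.247,.0525,.2575)),(0,255,0))
    la=-.1
    g=doorpt(k,th,[[-.0575,.142+.075,.155+.075*la],[-.1225,.142+.075,.155+.075*la]])
    p=np.round(proj(c,g)*2).astype(int); cv2.line(im,tuple(p[0]),tuple(p[1]),(255,0,255),2)
    # keeper nominal guess: bar x at -165-32, y at -142+...; 
    y0,y1,x0,x1=crop[0]*2,crop[1]*2,crop[2]*2,crop[3]*2
    cv2.imwrite(f"pics/ov_{n}.png",im[y0:y1,x0:x1])
for n in("tub","jar","brick"):
    ms=ctrl.masks_of("scene",n)
    if ms: print(n,ms[0]['score'],ms[0]['extent'])
E
python3 fit.py
```

```text
[ 0.48013238 -0.31009637 -1.85728352] [-1.1 -1.2  1.1 -0.8 -0.  -0.   0.8 -0.8 -1.1  1.4]
[ 0.45279805 -0.11563666] [ 0.00117898  0.00095578 -0.00015343]
tub 0.95 [214.6, 125.5, 263.1, 187.1]
jar 0.85 [167.2, 162.9, 208.9, 203.5]
brick 0.73 [140.4, 215.8, 243.7, 296.9]
```

View pics/ov_scene.png

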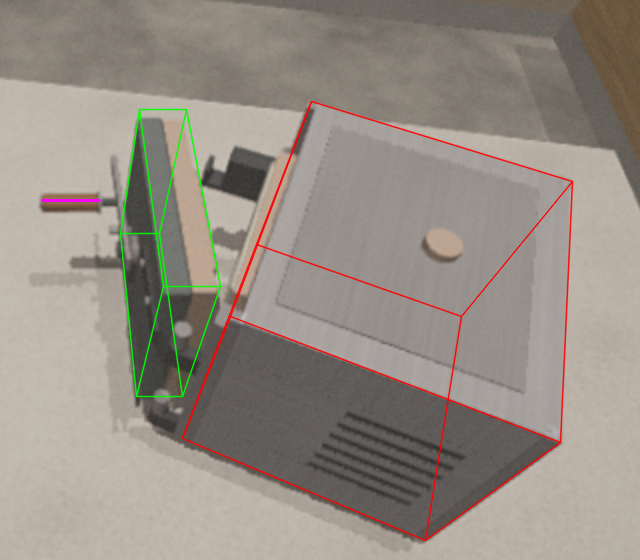

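View pics/ov_side.png

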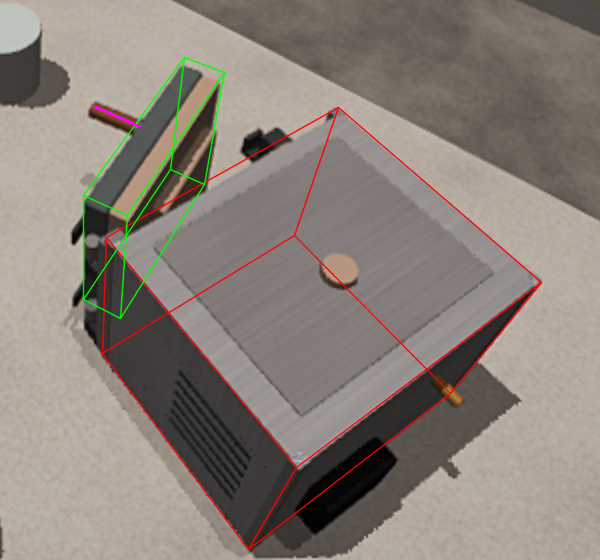

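Run:
```python
from h import *
np.set_printoptions(precision=4,suppress=True)
k=np.load('k.npy'); o=ctrl.get_obs()
T=R.from_rotvec(o['tool_rot']); print('tool axes cols\n',T.as_matrix())
w=ctrl.camera_params('wrist'); print('cam off in tool',T.inv().apply(w['eye']-o['tool_pos']))
th=.453
for la in(-.1,.28):
    for t in(.453,0): print(la,t,doorpt(k,t,[-.09,.142+.075*np.cos(la),.155+.075*np.sin(la)])[0])
ax=doorpt(k,th,[-1,0,0])[0]-doorpt(k,th,[0,0,0])[0]; print('outward',ax)
print('hinge',doorpt(k,0,[0,0,.155]))
sc=ctrl.camera_params('scene')
for n,uv,z in(("tub",(238,140),.115),("jar",(188,175),.085),("brick",(193,250),.064)):
    r=least_squares(lambda v: proj(sc,[v[0],v[1],z])[0]-uv,[.5,.2]); print(n,r.x)
```

```text
tool axes cols
 [[ 0.963  -0.0003  0.2694]
 [-0.2694 -0.0007  0.963 ]
 [-0.0001 -1.     -0.0007]]
cam off in tool [-0.0664 -0.1292  0.0001]
-0.1 0.453 [0.5893 0.013  0.1475]
-0.1 0 [ 0.6238 -0.0866  0.1475]
0.28 0.453 [0.5867 0.0125 0.1757]
0.28 0 [ 0.6213 -0.0859  0.1757]
outward [-0.1657  0.9862  0.    ]
hinge [[ 0.3905 -0.1117  0.155 ]]
tub [0.647  0.2666]
jar [0.5391 0.3668]
brick [0.354  0.2901]
```

```bash
cat > plan.py <<'E'
from h import *
import sys,json
def plan(tp,tyaw,n,grip=1):
    """straight to tp, tool down with x axis at world yaw tyaw"""
    o=ctrl.get_obs(); p=o['tool_pos'].copy(); M=R.from_rotvec(o['tool_rot'])
    x=np.array([np.cos(tyaw),np.sin(tyaw),0]); y=np.array([0,0,-1.]); z=np.cross(x,y)
    Mt=R.from_matrix(np.c_[x,y,z]); tot=(M.inv()*Mt).as_rotvec()
    P=[];D=[]
    for i in range(n):
        d=M.inv().apply((tp-p)/(n-i)); p=p+(tp-p)/(n-i)
        P.append([round(v,4) for v in d]); D.append([round(v,2) for v in np.degrees(tot/n)]); M=M*R.from_rotvec(tot/n)
    for i in range(0,n,5): print(json.dumps(dict(delta_pos=P[i:i+5],dr=D[i:i+5])))
if __name__=='__main__':
    a=[float(v) for v in sys.argv[1:]]; plan(np.array(a[:3]),np.radians(a[3]),int(a[4]))
E
python3 plan.py 0.588 0.021 0.26 -80.5 15
```

```text
{"delta_pos": [[0.0374, -0.001, -0.0297], [0.0395, -0.001, -0.0268], [0.0414, -0.001, -0.0238], [0.0431, -0.001, -0.0206], [0.0445, -0.001, -0.0173]], "dr": [[0.0, 4.32, 0.0], [0.0, 4.32, 0.0], [0.0, 4.32, 0.0], [0.0, 4.32, 0.0], [0.0, 4.32, 0.0]]}
{"delta_pos": [[0.0457, -0.001, -0.0139], [0.0466, -0.001, -0.0104], [0.0473, -0.001, -0.0068], [0.0477, -0.001, -0.0033], [0.0478, -0.001, 0.0003]], "dr": [[0.0, 4.32, 0.0], [0.0, 4.32, 0.0], [0.0, 4.32, 0.0], [0.0, 4.32, 0.0], [0.0, 4.32, 0.0]]}
{"delta_pos": [[0.0476, -0.001, 0.0039], [0.0472, -0.001, 0.0075], [0.0465, -0.001, 0.0111], [0.0455, -0.001, 0.0145], [0.0443, -0.001, 0.0179]], "dr": [[0.0, 4.32, 0.0], [0.0, 4.32, 0.0], [0.0, 4.32, 0.0], [0.0, 4.32, 0.0], [0.0, 4.32, 0.0]]}
```

Request:
servo_tool --delta_pos '[[0.037, -0.001, -0.03], [0.039, -0.001, -0.027], [0.041, -0.001, -0.024], [0.043, -0.001, -0.021], [0.044, -0.001, -0.017]]' --dr '[[0, 4.3, 0], [0, 4.3, 0], [0, 4.3, 0], [0, 4.3, 0], [0, 4.3, 0]]' --grip '[1, 1, 1, 1, 1]'

```text
t: 0.92
tool_pos: [0.3075, 0.4044, 0.2496]
tool_rot: [-1.51, 0.512, -0.512]
contact_force: [0.6, 0.0, 1.0]
opening: 0.0851
```

Request:
servo_tool --delta_pos '[[0.046, -0.001, -0.014], [0.047, -0.001, -0.01], [0.047, -0.001, -0.007], [0.048, -0.001, -0.003], [0.048, -0.001, 0.0]]' --dr '[[0, 4.3, 0], [0, 4.3, 0], [0, 4.3, 0], [0, 4.3, 0], [0, 4.3, 0]]' --grip '[1, 1, 1, 1, 1]'

```text
t: 1.55
tool_pos: [0.4501, 0.2022, 0.2558]
tool_rot: [-1.412, 0.809, -0.813]
contact_force: [1.1, 0.2, -0.5]
opening: 0.0855
```

```bash
python3 plan.py 0.588 0.021 0.26 -80.5 7
```

```text
{"delta_pos": [[0.0323, -0.0006, 0.0039], [0.032, -0.0006, 0.0056], [0.0317, -0.0006, 0.0073], [0.0313, -0.0006, 0.0089], [0.0308, -0.0006, 0.0105]], "dr": [[-0.03, 2.98, 0.0], [-0.03, 2.98, 0.0], [-0.03, 2.98, 0.0], [-0.03, 2.98, 0.0], [-0.03, 2.98, 0.0]]}
{"delta_pos": [[0.0302, -0.0006, 0.0121], [0.0295, -0.0006, 0.0136]], "dr": [[-0.03, 2.98, 0.0], [-0.03, 2.98, 0.0]]}
```

Request:
servo_tool --delta_pos '[[0.032, -0.001, 0.004], [0.032, -0.001, 0.006], [0.032, -0.001, 0.007], [0.031, 0, 0.009], [0.031, 0, 0.01]]' --dr '[[0, 3, 0], [0, 3, 0], [0, 3, 0], [0, 3, 0], [0, 3, 0]]' --grip '[1, 1, 1, 1, 1]'

```text
t: 2.17
tool_pos: [0.5507, 0.0661, 0.2595]
tool_rot: [-1.315, 1.016, -1.021]
contact_force: [0.6, -0.0, 0.0]
opening: 0.0853
```

```bash
python3 plan.py 0.588 0.021 0.25 -80.5 3
python3 - <<'E'
from h import *
im=ctrl.get_image("wrist"); cv2.imwrite("pics/w1.png",im[:,:,::-1])
im=ctrl.get_image("scene"); cv2.imwrite("pics/s1.png",im[:,:,::-1])
E
```

```text
{"delta_pos": [[0.0177, 0.0032, 0.0082], [0.0174, 0.0032, 0.0087], [0.0171, 0.0032, 0.0093]], "dr": [[-0.09, 1.72, -0.01], [-0.09, 1.72, -0.01], [-0.09, 1.72, -0.01]]}
```

View pics/w1.png

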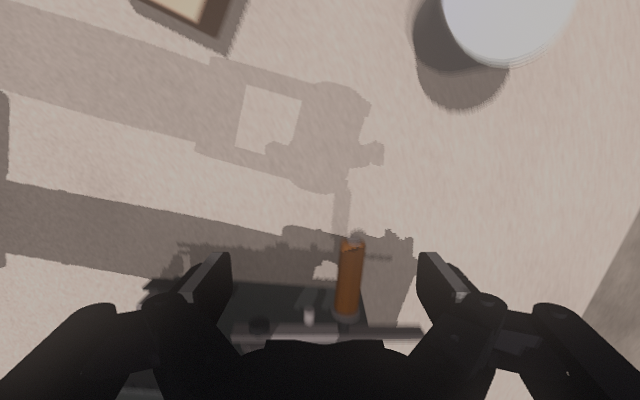

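View pics/s1.png

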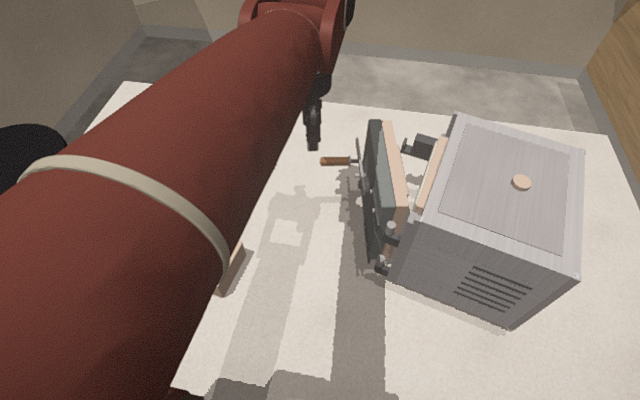

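Run:
```python
from h import *
w=ctrl.camera_params('wrist')
for uv in((351,245),(346,317)):
    r=least_squares(lambda v: proj(w,[v[0],v[1],.15])[0]-uv,[.58,.02]); print(r.x)
k=np.load('k.npy')
for a in(-.0575,-.09,-.1225): print(doorpt(k,.453,[a,.217,.15]))
```

```text
[0.58100674 0.03895167]
[ 0.59554611 -0.02837846]
[[ 0.59501468 -0.01902315  0.15      ]]
[[0.58962799 0.01302733 0.15      ]]
[[0.5842413  0.04507782 0.15      ]]
```

Request:
servo_tool --delta_pos '[[0.018, 0.003, 0.008], [0.017, 0.003, 0.009], [0.017, 0.003, 0.009]]' --dr '[[0, 1.7, 0], [0, 1.7, 0], [0, 1.7, 0]]' --grip '[1, 1, 1]'

```text
t: 2.65
tool_pos: [0.5897, 0.0189, 0.2501]
tool_rot: [-1.277, 1.085, -1.091]
contact_force: [0.1, -0.1, -0.2]
opening: 0.0853
```

```bash
python3 plan.py 0.588 0.023 0.143 -80.5 5
```

```text
{"delta_pos": [[-0.0009, 0.0214, -0.0003], [-0.0009, 0.0214, -0.0003], [-0.0009, 0.0214, -0.0003], [-0.0009, 0.0214, -0.0002], [-0.0009, 0.0214, -0.0002]], "dr": [[-0.06, -0.04, 0.0], [-0.06, -0.04, 0.0], [-0.06, -0.04, 0.0], [-0.06, -0.04, 0.0], [-0.06, -0.04, 0.0]]}
```

Request:
servo_tool --delta_pos '[[0, 0.0215, 0], [0, 0.0215, 0], [0, 0.0215, 0], [0, 0.0215, 0], [0, 0.0215, 0]]' --dr '[[0, 0, 0], [0, 0, 0], [0, 0, 0], [0, 0, 0], [0, 0, 0]]' --grip '[1, 1, 1, 1, 1]'

```text
t: 3.28
tool_pos: [0.589, 0.0192, 0.1338]
tool_rot: [-1.279, 1.09, -1.088]
contact_force: [0.1, -0.6, 0.3]
opening: 0.0855
```

Run:
```python
from h import *
im=ctrl.get_image("wrist"); cv2.imwrite("pics/w2.png",im[:,:,::-1])
im=ctrl.get_image("scene"); cv2.imwrite("pics/s2.png",cv2.resize(im[90:310,260:580,::-1],None,fx=2,fy=2))
```

```text
(no output)
```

View pics/w2.png

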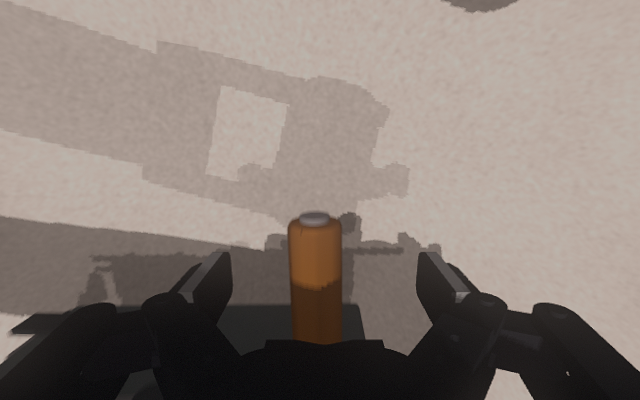

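View pics/s2.png

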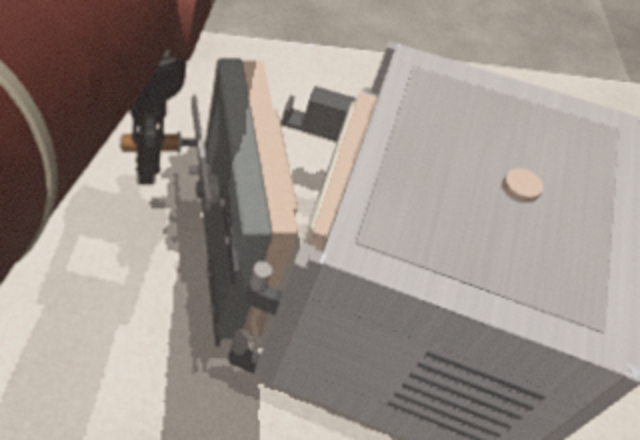

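Run:
```python
from h import *
w=ctrl.camera_params('wrist'); o=ctrl.get_obs()
print(R.from_rotvec(o['tool_rot']).inv().apply(R.from_rotvec(w['rotation']).as_matrix()[:,0]))
for uv in((316,218),):
    r=least_squares(lambda v: proj(w,[v[0],v[1],.149])[0]-uv,[.58,.02]); print(r.x, R.from_rotvec(o['tool_rot']).inv().apply(np.r_[r.x,.149]-o['tool_pos']))
```

```text
[5.64185791e-04 9.21756303e-04 9.99999416e-01]
[0.57828403 0.04934287] [-0.03103635 -0.01770987 -0.00359954]
```

Request:
servo_tool --delta_pos '[[0, -0.007, -0.0035], [0, 0, 0], [0, 0, 0], [0, 0, 0], [0, 0, 0]]' --dr '[[0, 0, 0], [0, 0, 0], [0, 0, 0], [0, 0, 0], [0, 0, 0]]' --grip '[1, 0.5, 0.4, 0.1, 0.1]' --grip_force 40

```text
t: 4.0
tool_pos: [0.5854, 0.0194, 0.142]
tool_rot: [-1.277, 1.089, -1.088]
contact_force: [4.7, 2.3, -2.7]
opening: 0.0209
```

Request:
servo_tool --delta_pos '[[0, 0, 0], [0, 0, 0]]' --dr '[[0, 0, 0], [0, 0, 0]]' --grip '[0.1, 0.1]'

```text
t: 4.25
tool_pos: [0.5854, 0.0194, 0.1417]
tool_rot: [-1.277, 1.088, -1.087]
contact_force: [1.8, 0.9, -1.3]
opening: 0.0207
```

Request:
servo_tool --delta_pos '[[0, -0.005, 0.0004], [0, -0.006, 0], [0, -0.006, -0.0005], [0, -0.006, -0.0009], [0, -0.006, -0.0013]]' --dr '[[0, 0, 0], [0, 0, 0], [0, 0, 0], [0, 0, 0], [0, 0, 0]]' --grip '[0.1, 0.1, 0.1, 0.1, 0.1]'

```text
t: 4.88
tool_pos: [0.5823, 0.0191, 0.1718]
tool_rot: [-1.279, 1.09, -1.086]
contact_force: [0.4, 0.0, -2.4]
opening: 0.0204
```

Run:
```python
from h import *
o=ctrl.get_obs(); print(o['tool_pos'],o['contact_force'],o['wrist_torque'],o['opening'])
im=ctrl.get_image("wrist"); cv2.imwrite("pics/w3.png",im[:,:,::-1])
im=ctrl.get_image("scene"); cv2.imwrite("pics/s3.png",cv2.resize(im[90:310,260:580,::-1],None,fx=2,fy=2))
```

```text
[0.58229931 0.01905343 0.17181941] [ 4.17833213e-01  5.89870416e-04 -2.41483163e+00] [ 0.05124146 -0.10292896  0.0663166 ] 0.02044722876984777
```

View pics/s3.png

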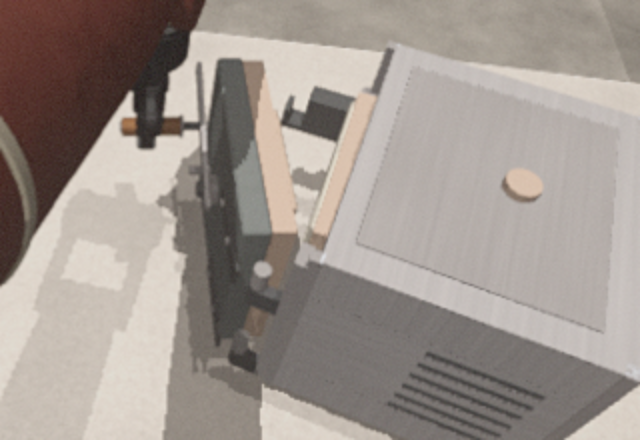

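```bash
cat > swing.py <<'E'
from h import *
import sys
k=np.load('k.npy')
def est():
    o=ctrl.get_obs(); H=doorpt(k,0,[0,0,.155])[0]; v=(o['tool_pos']-H)[:2]
    M=R.from_rotvec(o['tool_rot']).as_matrix(); g=np.arcsin(np.clip((o['tool_pos'][2]+.005-.155)/.075,-1,1))
    rad=np.hypot(*v); pol=np.arctan2(v[1],v[0]); loc=np.arctan2(.142+.075*np.cos(g),-.09)
    th=pol-(loc+k[2]); yaw=np.arctan2(M[1,0],M[0,0])
    F=o['contact_force']; inn=np.array([np.cos(k[2]+th),np.sin(k[2]+th),0])  # inward dir
    al=np.array([-inn[1],inn[0],0])
    print(f"t {o['t']:.2f} th {th:.4f} latch {g:.3f} rad {rad:.4f} yaw-err {np.degrees(yaw-(k[2]+th)):.2f}deg  F(inward) {F@inn:.2f} F(along) {F@al:.2f} Fz {F[2]:.2f} z {o['tool_pos'][2]:.4f} open {o['opening']:.4f}")
    return o,H,M,th
if __name__=='__main__':
    o,H,M,th=est()
    if len(sys.argv)>1:
        d=float(sys.argv[1]); v=o['tool_pos']-H; v[2]=0
        print('per-row',(M.T@(R.from_rotvec([0,0,-d]).apply(v)-v)).round(5), 'dry deg',np.degrees(d).round(3))
E
python3 swing.py 0.03
```

```text
t 4.97 th 0.4851 latch 0.300 rad 0.2320 yaw-err -2.06deg  F(inward) 0.48 F(along) 0.14 Fz -1.60 z 0.1722 open 0.0208
per-row [ 6.36e-03 -2.00e-05  2.84e-03] dry deg 1.719
```

Request:
servo_tool --delta_pos '[[0.0064, 0, 0.0028], [0.0064, 0, 0.0028], [0.0064, 0, 0.0028], [0.0064, 0, 0.0028], [0.0064, 0, 0.0028]]' --dr '[[0, 1.7, 0], [0, 1.7, 0], [0, 1.7, 0], [0, 1.7, 0], [0, 1.7, 0]]' --grip '[0.1, 0.1, 0.1, 0.1, 0.1]'

```text
t: 5.6
tool_pos: [0.6007, -0.0135, 0.1717]
tool_rot: [-1.208, 1.208, -1.204]
contact_force: [1.1, 1.0, -1.5]
opening: 0.0205
```

```bash
python3 swing.py 0.03
```

```text
t 5.60 th 0.3252 latch 0.293 rad 0.2320 yaw-err -1.99deg  F(inward) -0.92 F(along) 1.11 Fz -1.55 z 0.1717 open 0.0205
per-row [ 6.36e-03 -2.00e-05  2.83e-03] dry deg 1.719
```

Request:
servo_tool --delta_pos '[[0.0064, 0, 0.0028], [0.0064, 0, 0.0028], [0.0064, 0, 0.0028], [0.0064, 0, 0.0028], [0.0021, 0, 0.0009]]' --dr '[[0, 1.7, 0], [0, 1.7, 0], [0, 1.7, 0], [0, 1.7, 0], [0, 0.57, 0]]' --grip '[0.1, 0.1, 0.1, 0.1, 0.1]'

```text
t: 6.22
tool_pos: [0.6125, -0.0442, 0.1715]
tool_rot: [-1.139, 1.309, -1.305]
contact_force: [1.1, -0.1, -1.6]
opening: 0.0208
```

```bash
python3 swing.py 0.015;  python3 - <<'E'
from h import *
im=ctrl.get_image("wrist"); cv2.imwrite("pics/w4.png",im[:,:,::-1])
im=ctrl.get_image("scene"); cv2.imwrite("pics/s4.png",cv2.resize(im[90:310,260:580,::-1],None,fx=2.4,fy=2.4,interpolation=cv2.INTER_CUBIC))
E
```

```text
t 6.22 th 0.1833 latch 0.291 rad 0.2319 yaw-err -1.83deg  F(inward) 0.03 F(along) 1.13 Fz -1.56 z 0.1715 open 0.0208
per-row [ 3.17e-03 -1.00e-05  1.43e-03] dry deg 0.859
```

View pics/s4.png

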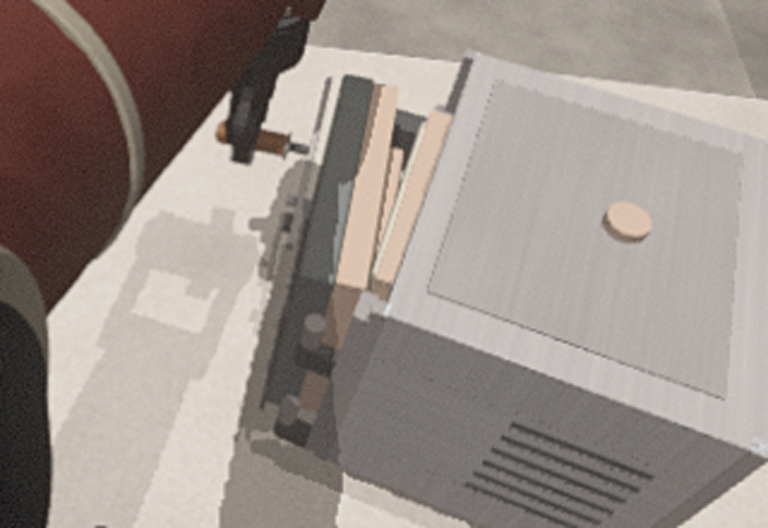

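View pics/w4.png

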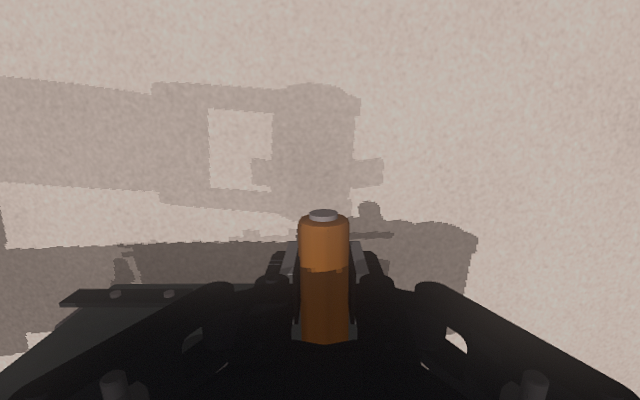

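Request:
servo_tool --delta_pos '[[0.0032, 0, 0.0014], [0.0032, 0, 0.0014], [0.0032, 0, 0.0014], [0.0016, 0, 0.0007]]' --dr '[[0, 0.86, 0], [0, 0.86, 0], [0, 0.86, 0], [0, 0.43, 0]]' --grip '[0.1, 0.1, 0.1, 0.1]'

```text
t: 6.82
tool_pos: [0.6157, -0.0562, 0.1716]
tool_rot: [-1.11, 1.348, -1.345]
contact_force: [2.2, 0.4, -2.0]
opening: 0.0209
```

```bash
python3 swing.py 0.005
```

```text
t 6.83 th 0.1296 latch 0.292 rad 0.2319 yaw-err -1.86deg  F(inward) -0.79 F(along) 2.11 Fz -2.02 z 0.1716 open 0.0209
per-row [ 0.00105 -0.       0.00048] dry deg 0.286
```

Request:
servo_tool --delta_pos '[[0.001, 0, 0.0005], [0.001, 0, 0.0005], [0.001, 0, 0.0005], [0.001, 0, 0.0005]]' --dr '[[0, 0.28, 0], [0, 0.28, 0], [0, 0.28, 0], [0, 0.28, 0]]' --grip '[0.1, 0.1, 0.1, 0.1]'

```text
t: 7.32
tool_pos: [0.6168, -0.0609, 0.1715]
tool_rot: [-1.099, 1.364, -1.36]
contact_force: [1.3, 1.1, -1.3]
opening: 0.0207
```

```bash
python3 swing.py 0.005
```

```text
t 7.33 th 0.1090 latch 0.291 rad 0.2319 yaw-err -1.87deg  F(inward) -1.33 F(along) 1.12 Fz -1.32 z 0.1715 open 0.0207
per-row [ 0.00105 -0.       0.00048] dry deg 0.286
```

Request:
servo_tool --delta_pos '[[0.001, 0, 0.0005], [0.001, 0, 0.0005], [0.001, 0, 0.0005]]' --dr '[[0, 0.28, 0], [0, 0.28, 0], [0, 0.28, 0]]' --grip '[0.1, 0.1, 0.1]'

```text
t: 7.7
tool_pos: [0.6176, -0.0644, 0.1715]
tool_rot: [-1.091, 1.375, -1.371]
contact_force: [0.8, 0.1, -1.3]
opening: 0.0207
```

```bash
python3 swing.py 0.005
```

```text
t 7.70 th 0.0936 latch 0.291 rad 0.2319 yaw-err -1.88deg  F(inward) -0.25 F(along) 0.81 Fz -1.29 z 0.1715 open 0.0207
per-row [ 0.00105 -0.       0.00048] dry deg 0.286
```

Request:
servo_tool --delta_pos '[[0.001, 0, 0.0005], [0.001, 0, 0.0005]]' --dr '[[0, 0.28, 0], [0, 0.28, 0]]' --grip '[0.1, 0.1]'

```text
t: 7.95
tool_pos: [0.6181, -0.0667, 0.1714]
tool_rot: [-1.086, 1.383, -1.378]
contact_force: [0.8, 0.6, -1.2]
opening: 0.0207
```

```bash
python3 swing.py
```

```text
t 7.95 th 0.0832 latch 0.290 rad 0.2319 yaw-err -1.89deg  F(inward) -0.76 F(along) 0.66 Fz -1.18 z 0.1714 open 0.0207
```

Request:
servo_tool --delta_pos '[[0.001, 0, 0.0005], [0, 0, 0]]' --dr '[[0, 0.28, 0], [0, 0, 0]]' --grip '[0.1, 0.1]'

```text
t: 8.2
tool_pos: [0.6184, -0.0681, 0.1714]
tool_rot: [-1.083, 1.386, -1.382]
contact_force: [1.7, -0.0, -1.4]
opening: 0.0203
```

```bash
python3 swing.py
```

```text
t 8.20 th 0.0774 latch 0.290 rad 0.2320 yaw-err -1.87deg  F(inward) -0.33 F(along) 1.62 Fz -1.41 z 0.1714 open 0.0203
```

Request:
servo_tool --delta_pos '[[0.001, 0, 0.0005], [0.001, 0, 0.0005]]' --dr '[[0, 0.28, 0], [0, 0.28, 0]]' --grip '[0.1, 0.1]'

```text
t: 8.45
tool_pos: [0.6188, -0.0703, 0.1714]
tool_rot: [-1.077, 1.394, -1.39]
contact_force: [0.7, 0.5, -2.1]
opening: 0.021
```

```bash
python3 swing.py
```

```text
t 8.45 th 0.0678 latch 0.289 rad 0.2320 yaw-err -1.90deg  F(inward) -0.65 F(along) 0.60 Fz -2.12 z 0.1714 open 0.0210
```

Request:
servo_tool --delta_pos '[[0.001, 0, 0.0005], [0.0005, 0, 0.0002]]' --dr '[[0, 0.28, 0], [0, 0.14, 0]]' --grip '[0.1, 0.1]'

```text
t: 8.7
tool_pos: [0.6191, -0.0713, 0.1712]
tool_rot: [-1.072, 1.401, -1.393]
contact_force: [1.8, 2.0, -1.9]
opening: 0.0208
```

```bash
python3 swing.py
```

```text
t 8.70 th 0.0634 latch 0.286 rad 0.2321 yaw-err -2.08deg  F(inward) -2.38 F(along) 1.34 Fz -1.93 z 0.1712 open 0.0208
```

Request:
servo_tool --delta_pos '[[0.0005, 0, 0.0002], [0, 0, 0]]' --dr '[[0, 0.14, 0], [0, 0, 0]]' --grip '[0.1, 0.1]'

```text
t: 8.95
tool_pos: [0.6191, -0.0713, 0.1711]
tool_rot: [-1.071, 1.403, -1.394]
contact_force: [1.0, 1.1, -1.8]
opening: 0.0205
```

```bash
python3 swing.py
```

```text
t 8.95 th 0.0632 latch 0.285 rad 0.2321 yaw-err -2.18deg  F(inward) -1.34 F(along) 0.73 Fz -1.75 z 0.1711 open 0.0205
```

Request:
servo_tool --delta_pos '[[0.001, 0, 0.0003], [0.001, 0, 0.0003]]' --dr '[[0, 0, 0], [0, 0, 0]]' --grip '[0.1, 0.1]'

```text
t: 9.2
tool_pos: [0.6192, -0.072, 0.1709]
tool_rot: [-1.068, 1.404, -1.391]
contact_force: [1.9, 6.3, -0.9]
opening: 0.0211
```

```bash
python3 swing.py
```

```text
t 9.20 th 0.0603 latch 0.283 rad 0.2321 yaw-err -2.02deg  F(inward) -6.55 F(along) 0.40 Fz -0.85 z 0.1709 open 0.0211
```

Request:
servo_tool --delta_pos '[[0.0012, -0.0002, 0.0003], [0.0012, -0.0002, 0.0003]]' --dr '[[0, 0, 0], [0, 0, 0]]' --grip '[0.1, 0.1]'

```text
t: 9.45
tool_pos: [0.6193, -0.0722, 0.1709]
tool_rot: [-1.065, 1.407, -1.387]
contact_force: [1.2, 6.6, -2.1]
opening: 0.0209
```

```bash
python3 swing.py
```

```text
t 9.45 th 0.0595 latch 0.283 rad 0.2321 yaw-err -1.96deg  F(inward) -6.71 F(along) -0.29 Fz -2.13 z 0.1709 open 0.0209
```

Request:
servo_tool --delta_pos '[[0.0018, -0.0002, 0.0004], [0.0018, -0.0002, 0.0004]]' --dr '[[0, 0, 0], [0, 0, 0]]' --grip '[0.1, 0.1]'

```text
t: 9.7
tool_pos: [0.6193, -0.0726, 0.1709]
tool_rot: [-1.06, 1.41, -1.381]
contact_force: [3.4, 8.3, -1.6]
opening: 0.0203
```

```bash
python3 swing.py
```

```text
t 9.70 th 0.0579 latch 0.283 rad 0.2321 yaw-err -1.86deg  F(inward) -8.90 F(along) 1.41 Fz -1.58 z 0.1709 open 0.0203
```

Run:
```python
from h import *
o=ctrl.get_obs(); M=R.from_rotvec(o['tool_rot'])
d=M.inv().apply([0,0,-1]); print('down in tool',d.round(4),'corr rotvec deg',np.degrees(np.cross([0,1,0],d)).round(2))
```

```text
down in tool [0.0207 0.9998 0.0051] corr rotvec deg [ 0.29  0.   -1.18]
```

Request:
servo_tool --delta_pos '[[0.0022, -0.0002, 0.0004], [0.0022, -0.0002, 0.0004]]' --dr '[[0, 0, -0.5], [0, 0, -0.5]]' --grip '[0.1, 0.1]'

```text
t: 9.95
tool_pos: [0.6193, -0.0728, 0.1709]
tool_rot: [-1.069, 1.408, -1.386]
contact_force: [2.4, 9.4, -2.2]
opening: 0.0213
```

```bash
python3 swing.py
```

```text
t 9.95 th 0.0567 latch 0.282 rad 0.2321 yaw-err -1.78deg  F(inward) -9.64 F(along) 0.17 Fz -2.16 z 0.1709 open 0.0213
```

Request:
servo_tool --delta_pos '[[0.0028, -0.0002, 0.0004], [0.0028, -0.0002, 0.0004]]' --dr '[[0, 0, -0.5], [0, 0, -0.5]]' --grip '[0.1, 0.1]'

```text
t: 10.2
tool_pos: [0.6193, -0.0732, 0.1708]
tool_rot: [-1.075, 1.407, -1.39]
contact_force: [1.8, 12.0, -2.4]
opening: 0.0209
```

```bash
python3 swing.py;  python3 - <<'E'
from h import *
im=ctrl.get_image("scene"); cv2.imwrite("pics/s5.png",cv2.resize(im[90:310,260:580,::-1],None,fx=2.4,fy=2.4,interpolation=cv2.INTER_CUBIC))
E
```

```text
t 10.20 th 0.0552 latch 0.282 rad 0.2320 yaw-err -1.67deg  F(inward) -12.09 F(along) -0.97 Fz -2.44 z 0.1708 open 0.0209
```

View pics/s5.png

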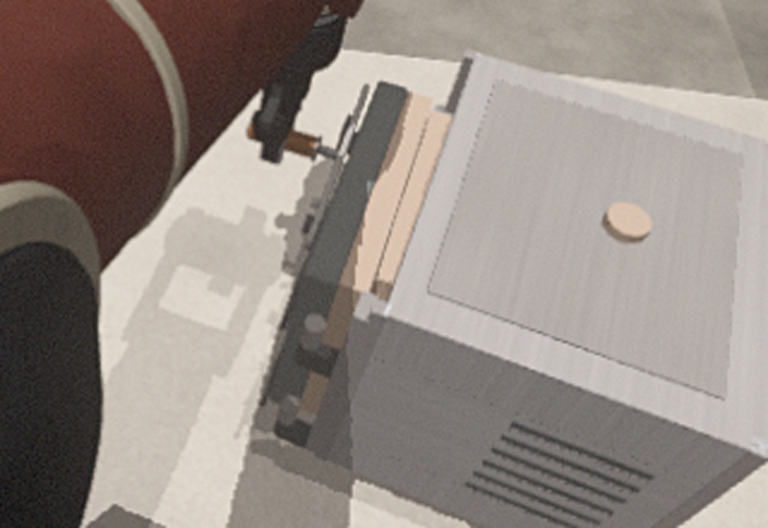

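Request:
servo_tool --delta_pos '[[0.0028, 0.0025, 0.0009], [0.0028, 0.0025, 0.0008]]' --dr '[[0, 0, -0.5], [0, 0, -0.5]]' --grip '[0.1, 0.1]'

```text
t: 10.5
tool_pos: [0.6206, -0.0736, 0.1658]
tool_rot: [-1.081, 1.404, -1.394]
contact_force: [4.0, 10.5, -1.0]
opening: 0.0207
```

```bash
python3 swing.py
```

```text
t 10.50 th 0.0548 latch 0.213 rad 0.2332 yaw-err -1.62deg  F(inward) -11.16 F(along) 1.51 Fz -1.04 z 0.1658 open 0.0207
```

Request:
servo_tool --delta_pos '[[0.0031, 0.0024, 0.0004], [0.0031, 0.0024, 0.0004]]' --dr '[[0, 0, -0.3], [0, 0, -0.3]]' --grip '[0.1, 0.1]'

```text
t: 10.75
tool_pos: [0.6215, -0.0738, 0.1612]
tool_rot: [-1.078, 1.404, -1.393]
contact_force: [4.8, 11.2, -1.1]
opening: 0.0211
```

```bash
python3 swing.py
```

```text
t 10.75 th 0.0545 latch 0.150 rad 0.2340 yaw-err -1.57deg  F(inward) -11.95 F(along) 2.07 Fz -1.14 z 0.1612 open 0.0211
```

Request:
servo_tool --delta_pos '[[0.0031, 0.0026, 0.0002], [0.0031, 0.0026, 0.0002]]' --dr '[[0, 0, -0.3], [0, 0, -0.3]]' --grip '[0.1, 0.1]'

```text
t: 11.0
tool_pos: [0.6221, -0.0739, 0.1563]
tool_rot: [-1.075, 1.403, -1.392]
contact_force: [3.9, 12.3, -1.6]
opening: 0.0204
```

```bash
python3 swing.py
```

```text
t 11.00 th 0.0546 latch 0.084 rad 0.2346 yaw-err -1.56deg  F(inward) -12.85 F(along) 0.99 Fz -1.63 z 0.1563 open 0.0204
```

Request:
servo_tool --delta_pos '[[0.003, 0.0022, 0.0001], [0.003, 0.0022, 0.0001]]' --dr '[[0, 0, -0.3], [0, 0, -0.3]]' --grip '[0.1, 0.1]'

```text
t: 11.25
tool_pos: [0.6224, -0.074, 0.152]
tool_rot: [-1.073, 1.402, -1.391]
contact_force: [4.3, 11.5, -1.9]
opening: 0.0208
```

```bash
python3 swing.py
```

```text
t 11.25 th 0.0546 latch 0.027 rad 0.2349 yaw-err -1.55deg  F(inward) -12.19 F(along) 1.49 Fz -1.87 z 0.1520 open 0.0208
```

Bar is well down inside the notch; lower until its weight is carried by the floor.

Request:
servo_tool --delta_pos '[[0.003, 0.001, 0], [0.003, 0.001, 0]]' --dr '[[0, 0, -0.3], [0, 0, -0.3]]' --grip '[0.1, 0.1]'

```text
t: 11.5
tool_pos: [0.6224, -0.074, 0.15]
tool_rot: [-1.07, 1.402, -1.39]
contact_force: [4.9, 12.2, -2.3]
opening: 0.0205
```

```bash
python3 swing.py
```

```text
t 11.50 th 0.0544 latch 0.001 rad 0.2349 yaw-err -1.54deg  F(inward) -12.99 F(along) 1.96 Fz -2.27 z 0.1500 open 0.0205
```

Request:
servo_tool --delta_pos '[[0.003, 0.0008, 0], [0.003, 0.0008, 0]]' --dr '[[0, 0, -0.3], [0, 0, -0.3]]' --grip '[0.1, 0.1]'

```text
t: 11.75
tool_pos: [0.6225, -0.074, 0.1492]
tool_rot: [-1.068, 1.402, -1.39]
contact_force: [2.2, 11.6, 2.7]
opening: 0.0202
```

```bash
python3 swing.py
```

```text
t 11.75 th 0.0544 latch -0.011 rad 0.2350 yaw-err -1.54deg  F(inward) -11.78 F(along) -0.52 Fz 2.65 z 0.1492 open 0.0202
```

Request:
servo_tool --delta_pos '[[0.0015, 0.0003, 0], [0, 0.0003, 0], [0, 0, 0], [-0.0005, 0, 0], [0, 0, 0]]' --dr '[[0, 0, 0], [0, 0, 0], [0, 0, 0], [0, 0, 0], [0, 0, 0]]' --grip '[0.1, 0.1, 0.1, 0.1, 0.1]'

```text
t: 12.38
tool_pos: [0.6224, -0.0733, 0.1493]
tool_rot: [-1.066, 1.403, -1.388]
contact_force: [0.8, 3.7, -1.0]
opening: 0.0208
```

```bash
python3 swing.py
```

```text
t 12.38 th 0.0574 latch -0.010 rad 0.2351 yaw-err -1.72deg  F(inward) -3.80 F(along) -0.04 Fz -1.05 z 0.1493 open 0.0208
```

Now open (jaws move along the bar, clear of everything) and lift away.

Request:
servo_tool --delta_pos '[[0, 0, 0], [0, 0, 0], [0, 0, 0], [0, 0, 0], [0, 0, 0]]' --dr '[[0, 0, 0], [0, 0, 0], [0, 0, 0], [0, 0, 0], [0, 0, 0]]' --grip '[0.5, 0.8, 1, 1, 1]'

```text
t: 13.0
tool_pos: [0.6228, -0.0753, 0.1504]
tool_rot: [-1.066, 1.402, -1.392]
contact_force: [0.5, 0.8, 0.7]
opening: 0.0852
```

```bash
python3 swing.py;  python3 - <<'E'
from h import *
im=ctrl.get_image("wrist"); cv2.imwrite("pics/w6.png",im[:,:,::-1])
E
```

```text
t 13.00 th 0.0485 latch 0.005 rad 0.2351 yaw-err -1.29deg  F(inward) -0.91 F(along) 0.33 Fz 0.66 z 0.1504 open 0.0852
```

View pics/w6.png

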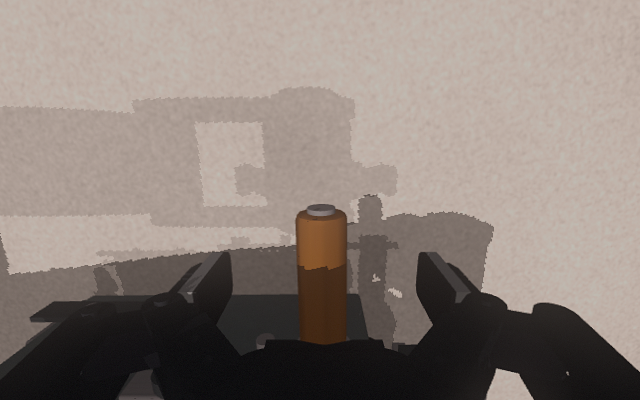

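Request:
servo_tool --delta_pos '[[0, -0.015, 0], [0, -0.02, 0], [0, -0.03, 0], [-0.01, -0.03, 0], [-0.03, -0.03, 0]]' --dr '[[0, 0, 0], [0, 0, 0], [0, 0, 0], [0, 0, 0], [0, 0, 0]]' --grip '[1, 1, 1, 1, 1]'

```text
t: 13.68
tool_pos: [0.6322, -0.0386, 0.2829]
tool_rot: [-1.065, 1.404, -1.394]
contact_force: [-0.2, 0.4, 0.5]
opening: 0.0853
```

Request:
servo_tool --delta_pos '[[-0.06, 0, 0], [-0.06, 0, 0], [-0.04, 0, 0], [-0.01, 0, 0], [0, 0, 0]]' --dr '[[0, 0, 0], [0, 0, 0], [0, 0, 0], [0, 0, 0], [0, 0, 0]]' --grip '[1, 1, 1, 1, 1]'

```text
t: 14.3
tool_pos: [0.6809, 0.1309, 0.3008]
tool_rot: [-1.05, 1.389, -1.402]
contact_force: [-0.4, 0.7, -0.0]
opening: 0.0853
```

Run:
```python
from h import *
for n in("scene","side","wrist"):
    im=ctrl.get_image(n); cv2.imwrite(f"pics/{n}7.png",im[:,:,::-1])
im=cv2.imread("pics/scene7.png"); cv2.imwrite("pics/s7.png",cv2.resize(im[90:310,260:580],None,fx=2.4,fy=2.4,interpolation=cv2.INTER_CUBIC))
```

```text
(no output)
```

View pics/s7.png

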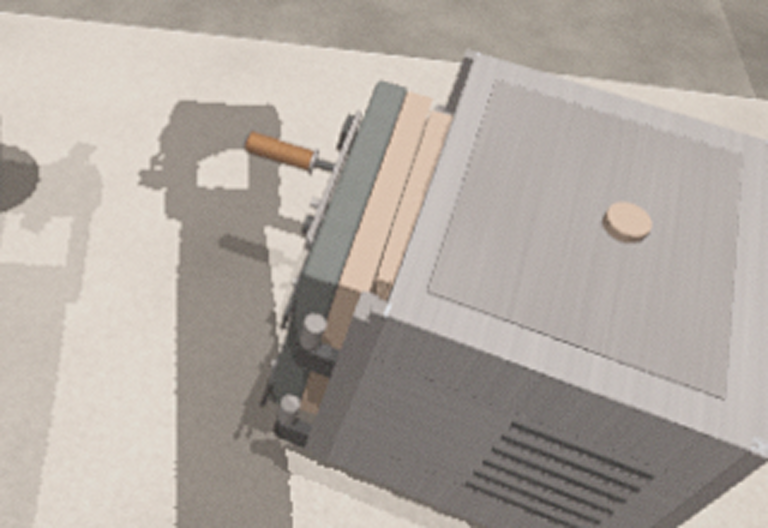

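View pics/wrist7.png

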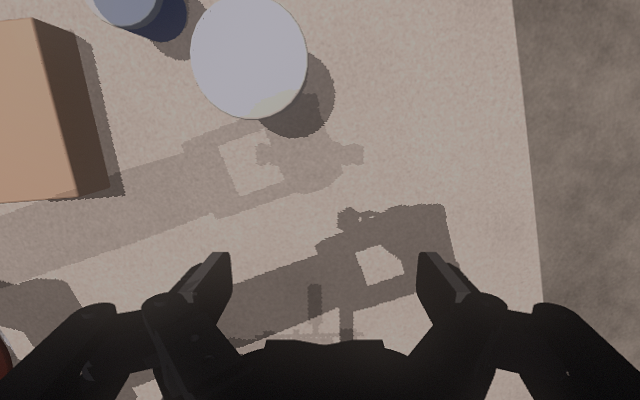

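View pics/side7.png

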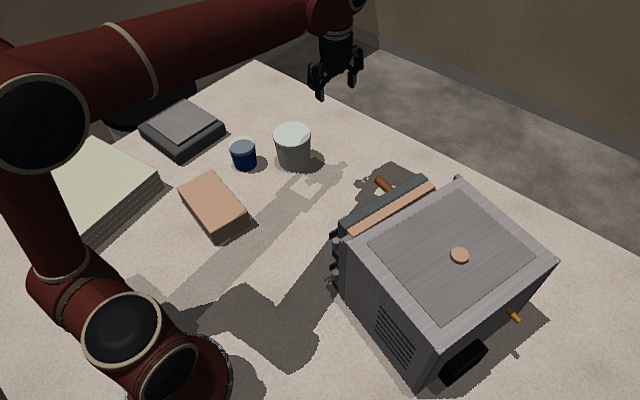

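Run:
```python
from h import *
k=np.load('k.npy'); sc,sd=ctrl.camera_params("scene"),ctrl.camera_params("side")
print('keeper',kpt(k,[-.197,.14,.146]))
im=cv2.imread("pics/side7.png"); cv2.imwrite("pics/sd7.png",cv2.resize(im[150:270,310:480],None,fx=4,fy=4,interpolation=cv2.INTER_CUBIC))
o=ctrl.get_obs();print(o['tool_pos'])
import plan
plan.plan(np.array([.672,-.17,.42]),k[2]+.02,10)
```

```text
keeper [[ 0.67009544 -0.16068741  0.146     ]]
[0.68076235 0.12938033 0.30002852]
{"delta_pos": [[0.029, -0.0122, 0.0072], [0.029, -0.0122, 0.0072], [0.029, -0.0122, 0.0072], [0.029, -0.0122, 0.0072], [0.029, -0.0121, 0.0072]], "dr": [[-0.11, 0.01, -0.07], [-0.11, 0.01, -0.07], [-0.11, 0.01, -0.07], [-0.11, 0.01, -0.07], [-0.11, 0.01, -0.07]]}
{"delta_pos": [[0.029, -0.0121, 0.0071], [0.0291, -0.0121, 0.0071], [0.0291, -0.0121, 0.0071], [0.0291, -0.012, 0.0071], [0.0291, -0.012, 0.0071]], "dr": [[-0.11, 0.01, -0.07], [-0.11, 0.01, -0.07], [-0.11, 0.01, -0.07], [-0.11, 0.01, -0.07], [-0.11, 0.01, -0.07]]}
```

View pics/sd7.png

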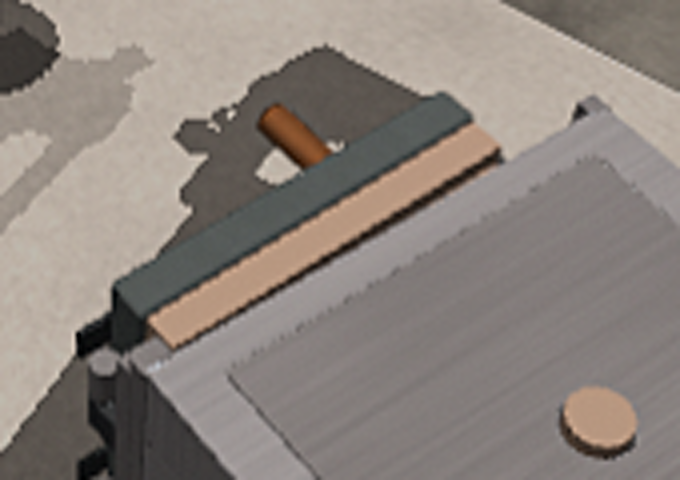

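Request:
servo_tool --delta_pos '[[0, -0.04, 0], [0, -0.04, 0], [0.04, -0.03, 0.01], [0.05, -0.01, 0.015], [0.05, 0, 0.015]]' --dr '[[0, 0, 0], [0, 0, 0], [0, 0, 0], [0, 0, 0], [0, 0, 0]]' --grip '[1, 1, 1, 1, 1]'

```text
t: 15.08
tool_pos: [0.6776, -0.025, 0.4216]
tool_rot: [-1.051, 1.394, -1.406]
contact_force: [0.0, -0.6, -0.7]
opening: 0.0854
```

Request:
servo_tool --delta_pos '[[0.05, 0, 0.01], [0.05, 0, 0.01], [0.03, 0, 0.005], [0, 0, 0]]' --dr '[[0, 0, 0], [0, 0, 0], [0, 0, 0], [0, 0, 0]]' --grip '[1, 1, 1, 1]'

```text
t: 15.58
tool_pos: [0.6629, -0.1709, 0.4206]
tool_rot: [-1.045, 1.404, -1.416]
contact_force: [-0.1, 0.9, 0.4]
opening: 0.0854
```

Run:
```python
from h import *
im=ctrl.get_image("wrist"); cv2.imwrite(f"pics/w8.png",im[:,:,::-1])
k=np.load('k.npy'); sc,sd=ctrl.camera_params("scene"),ctrl.camera_params("side")
gt=tri([(sc,np.array([249/2.4+260,141/2.4+90])),(sd,np.array([270/4+310,116/4+150]))]); print(gt)
best=least_squares(lambda v: doorpt(k,v[0],[-.1225,.142+.075*np.cos(v[1]),.155+.075*np.sin(v[1])])[0]-gt[0],[.0,.05]); print(best.x,best.fun)
```

```text
(array([ 0.62978312, -0.04869118,  0.15407476]), array([ 0.03110862,  0.22433391,  0.05999494, -0.23450306]))
[ 0.03005996 -0.01259863] [ 1.73130292e-03  4.55940540e-04 -1.96285805e-05]
```

View pics/w8.png

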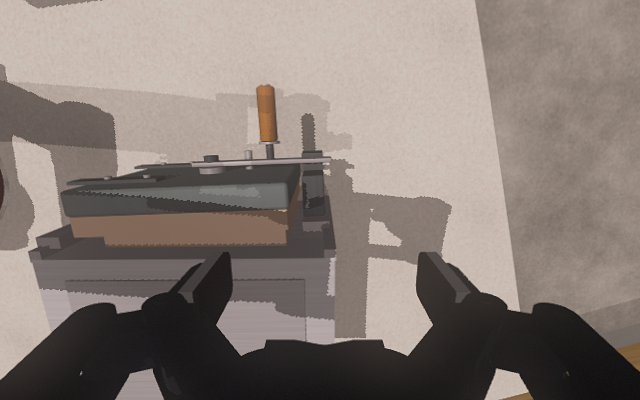

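Run:
```python
import cv2
im=cv2.imread("pics/w8.png"); cv2.imwrite("pics/w8c.png",cv2.resize(im[70:220,230:370],None,fx=4,fy=4,interpolation=cv2.INTER_CUBIC))
```

```text
(no output)
```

View pics/w8c.png

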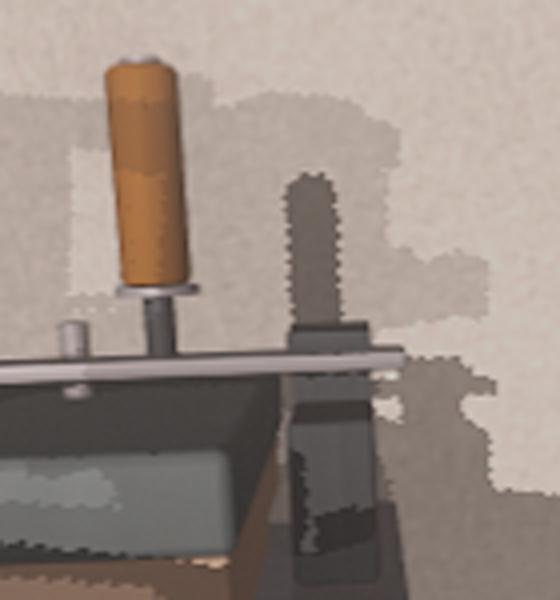

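Run:
```python
from station import ctrl
print(ctrl.get_obs()['contact_force'], ctrl.finish_job())
```

```text
the job is handed in; nothing more can be done
[-0.4028659  -0.7713958   0.46006997] None
```

The kiln door is shut and latched as far as my checks can show, and the job is handed in at about 15.6 s. `finish_job` reports no verdict.

- **What I did:** I took the latch grip and lifted the bar to about 0.29 rad. I swung the door until the seal was felt, then pressed in to about 12–13 N at the grip. I lowered the bar past lip height with no catch until the vertical force changed sign at the notch floor. Then I eased the push, opened the gripper and backed off.
- **Door and latch angles:** after release, triangulating the grip tip gave a door angle of about 0.03 rad and a latch angle of about -0.01 rad.
- **View from above:** the wrist picture shows the bar between the keeper's lip and its cheek. The hand was well clear and the contact force read about zero, within noise.
- **Bystanders:** the tub, jar and brick look unmoved in the pictures; I did not measure them.
- **Disagreement:** door angle worked out from the tool's position read about 0.02–0.03 rad higher than the pictures. I put this down to where the pads held the grip and to the kiln calibration.
- **Not checked directly:** I could not measure the seal force after letting go. I inferred it from the seal pushing the bar against the lip.

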